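# Put the sewing stool's three things back in their own places

## Robot

A 6-joint arm with a two-finger parallel gripper is mounted at the origin on the work surface. World frame = base frame: x ahead of the robot, y to its left, z up, the work surface at z = 0. Lengths are in m, angles in rad, forces in N, time in s.
With the tool pointing down it reaches from about 0.25 to 0.725 m from the base axis. Payload 9.7 kg.
Tool frame: the origin (TCP) lies midway between the tips of the shut fingers; the grasp point (between the pads) lies 19 mm behind it; z points along the fingers, y is the direction in which the jaws open and shut (so a half turn about z gives the same grasp; the last joint's range is limited). The gripper opens to 85 mm and grips with 20 to 120 N. Pads are 22 mm wide; open, the fingers measure 114 mm over their backs; the gripper's body (76 mm by 85 mm) begins 54 mm behind the grasp point. The pads swing forward as they close: fully open they stand 13 mm farther back than shut.
Start: joints at [-1.28, 0.087, 0.176, 1.66, 0, 1.571], TCP at [0.158, -0.527, 0.231] pointing down, gripper open.
Joint ranges: [-3.13, 3.13], [-0.85, 1.81], [-1.15, 1.24], [-2.2, 2.28], [-1.44, 1.52], [-3.14, 3.14]. Speed limits (rad/s): [2.22, 2.22, 2.57, 3.14, 3.14, 3.14].

## Interface

Orientations are given as a rotation vector (axis times angle).
In Python, from station import env gives the robot as it stands.
- The arm moves only by the tool jog_arm, never from a script. Its argument "commands" is a list of rows, each an object with "slide": the shift along the tool's x, y, z in m, a list of three; "delta_rot": the turn, a rotation vector about the tool's x, y, z in rad, a list of three; "hand": the gripper command: -1 is shut, 1 is fully open, values between are in proportion. In form: [{"slide": [x, y, z], "delta_rot": [rx, ry, rz], "hand": hand}, ...]. A call has 1 to 10 rows; each row is the pose to reach, as a shift and turn from the pose measured when the call began, along the tool's axes at that moment; what a row does not reach only later rows make up. A row lasts 1/8 s, in which the tool goes at most 62.5 mm and 10.7 degrees, less where a joint would pass 70% of its speed; a pose out of reach is approached as far as the arm can. A call with a gripper value outside its range is refused whole. The fingers move at their own pace and stop on an object; "grip_force" is the grip in N (left out, the last holds). Time passes only in rows, so rows that repeat a pose let the fingers close. It gives the time, the measured TCP pose, the force and the opening at its end, in the units of the state.
- env.read_state(): the state, without advancing time (a new reading comes with each control period).
- env.camera(name): name is "scene" or "top"; returns the picture (384x512x3 uint8, blue, green, red); there is no depth.
- env.calibration(name): a dict with "fovy" (degrees; the focal length in pixels is half the picture's height over the tangent of half this angle, whatever the lens; pixels are square), "cx", "cy" (the principal point, pixels), "view" (4x4, takes a point from world to camera coordinates). Camera axes: x right, y down, z forward; pixel columns grow to the right and rows downward; lengths in m; the calibration is good to about 2 mm. A picture is of the moment at which its call begins. calibration takes no time and is no camera call.
- env.job_done(): hands the job in, once; it reports no verdict.
The state is a dict: "t": time; "joint_positions": joint angles; "qd": joint speeds; "effort": joint torques, N m; "tcp_pos": TCP position; "eef_rot": TCP orientation; "force": force on the tool from outside, world axes, zero at the start; "ft_torque": the same for the moment, N m; "gripper_width": opening from 0.0 (shut) to 1.0 (fully open).
Only numpy, scipy, OpenCV 4.12 (cv2) and the standard library are available. Lean on these libraries where they do the work, as an engineer would, in place of code of your own. Each camera call takes 0.05 s, during which the arm holds its last target. There are 200 camera calls.

## Task

The things on the sewing stool have each ended up in another's place: put the magnifier dome in the middle of the brass-rimmed hoop, over its pattern card, the button jar in the middle of the red coaster, and the spool of green thread in the middle of the cork mat. The marble tile is free, should you need to park one on the way. Keep each upright, set it down gently without dropping it, and let go. Do not disturb the thimble, the tape measure or the needle case.

Things in the scene. Friction and masses are not known exactly. Their poses are not given: they have to be found in the camera images.
- dome: Loose magnifier dome of clear glass with a thin black band at its foot: round, 60 mm in diameter, 52 mm high, 0.15 to 0.31 kg. Its side is straight and upright up to 32 mm above its underside, then rounds over to the top: grip it by the straight part, from above. At the start it stands on the cork mat; it belongs in the hoop. Its origin is the centre of its underside; z points up along its axis.
- jar: Loose plastic button jar: clear round body filled with coloured buttons, yellow clip-on lid that stays shut. Straight cylinder 56 mm in diameter, 62 mm high with its lid, 0.08 to 0.15 kg. At the start it stands in the hoop; it belongs on the red coaster. Its origin is the centre of its underside; z points up along its axis.
- spool: Loose full spool of green thread with pale wooden ends: straight rigid cylinder 48 mm in diameter, 56 mm high, 0.05 to 0.10 kg. At the start it stands on the red coaster; it belongs on the cork mat. Its origin is the centre of its underside; z points up along its axis.
- hoop: Small embroidery hoop with a brass rim around a rigid white pattern card (blue and green dots), lying fixed on the top of the low round stool. Outer diameter 112 mm, inner diameter 100 mm; the card's top is 4 mm and the rim's top 8 mm above the origin, so the rim stands 4 mm above the card. A small screw clasp sticks out 11 mm at +x. Its origin is the centre of its underside, on the stool's top; z up.
- coaster: Flat round red silicone coaster, 96 mm in diameter, 6 mm thick, lying fixed on the top of the low round stool. Its origin is the centre of its underside, on the stool's top; z up. The stool: brown mango wood, 500 mm across, top 90 mm above the work surface; a steel hook rail on its far edge stands at most 4 mm above the top.
- cork: Flat square mat of brown cork with a dark edging, 96 x 96 mm, 6 mm thick, lying fixed on the top of the low round stool. Its origin is the centre of its underside, on the stool's top; z up.
- tile: Flat square tile of pale marble, 100 x 100 mm, 8 mm thick, lying fixed on the top of the low round stool. Nothing stands on it at the start: it is the free spot. Its origin is the centre of its underside, on the stool's top; z up. It, hoop, coaster and mat lie in a rough square, neighbours 130 mm or more from centre to centre.
- thimble: Bystander, loose: brass thimble standing mouth down near the middle of the stool, 22 mm in diameter, 25 mm high. Its origin is the centre of its underside; z points up along its axis.
- tape: Bystander, loose: round blue tape-measure case lying flat near one side of the stool, 50 mm in diameter, 18 mm high. Its origin is the centre of its underside; z points up along its axis.
- needlecase: Bystander, loose: small dark wooden needle case with a copper cap, standing near the other side of the stool, 24 mm in diameter, 40 mm high. Its origin is the centre of its underside; z points up along its axis.
Not all that is in view belongs to the job. There is more than one size of the jar; the job needs the larger.

How it is judged:
At the end, for the whole second after the job is handed in: The dome stands in the hoop on its card, the jar on the red coaster and the spool on the cork mat, each within 15 mm of the centre of its place, upright (within about 6 degrees), resting on it (height within 3 to 4 mm), released and at rest (horizontal distance between dome and hoop below 0.015 m and z of dome in the frame of hoop between 0.001 and 0.008 m and angle between each of dome, jar, spool's own z axis and vertical below 0.1 rad and linear speed of each of dome, jar, spool below 0.02 m/s and angular speed of each of dome, jar, spool below 0.2 rad/s and contact force between the fingers and dome below 0.05 N and horizontal distance between jar and coaster below 0.015 m and z of jar in the frame of coaster between 0.003 and 0.01 m and contact force between the fingers and jar below 0.05 N and horizontal distance between spool and cork below 0.015 m and z of spool in the frame of cork between 0.003 and 0.01 m and contact force between the fingers and spool below 0.05 N); the robot touches nothing.
It fails at once if the dome, jar or spool is dropped or thrown: it moves out of the fingers faster than 0.6 m/s (a free fall of some 18 mm) ((contact force between the fingers and dome below 0.05 N and linear speed of dome above 0.6 m/s) or (contact force between the fingers and jar below 0.05 N and linear speed of jar above 0.6 m/s) or (contact force between the fingers and spool below 0.05 N and linear speed of spool above 0.6 m/s)).
It fails at once if the dome, jar or spool is tipped by more than 35 degrees (angle between any of dome, jar, spool's own z axis and vertical above 0.61 rad).
It fails at once if the brass thimble is pushed more than 20 mm from its place or tipped over (distance of thimble from where it was at the start of the episode above 0.02 m or angle between thimble's own z axis and vertical above 0.6 rad).
It fails at once if the blue tape measure is pushed more than 20 mm from its place or tipped over (distance of tape from where it was at the start of the episode above 0.02 m or angle between tape's own z axis and vertical above 0.6 rad).
It fails at once if the needle case is pushed more than 20 mm from its place or tipped over (distance of needlecase from where it was at the start of the episode above 0.02 m or angle between needlecase's own z axis and vertical above 0.6 rad).
It also fails if it takes over 93 s, if anything falls off the work surface, if the arm or the gripper's body presses on something with over 40 N, if the wrist force passes 120 N, or if a joint passes its speed limit or range.

## Working session

There is one attempt and no reset: what is moved stays moved. The work goes in short steps, Python scripts to look and compute and a tool call to move; the robot and the scene stay as the last step left them, time stands still between calls to the robot, and variables do not carry over. Pictures are saved under pics/ and viewed, on a budget of 14 in all, crops included, one or two more only if the job needs it, and the job is handed in when it is done.

Besides the shell and the picture viewer there is one more tool, called as name(argument=value, ...), one argument or row to a line, values as JSON. jog_arm: Moves the arm, as the interface text tells. Its arguments: {"type":"object","properties":{"commands":{"type":"array"},"grip_force":{"type":"number"}},"required":["commands"]}

```bash
mkdir -p pics
python3 - <<'E'
from station import env
import cv2,numpy as np
s=env.read_state();print(s['t'],s['tcp_pos'],s['eef_rot'],s['gripper_width'],s['force'])
for n in('top','scene'):
    im=env.camera(n);cv2.imwrite(f'pics/{n}0.png',im)
    cv2.imwrite(f'pics/{n}0b.png',cv2.resize(im,(800,600),interpolation=cv2.INTER_CUBIC))
    c=env.calibration(n);print(n,c['fovy'],c['cx'],c['cy'],np.round(c['view'],4).tolist(),[k for k in c])
E
```

```text
0.0 [ 0.15763908 -0.52668308  0.23057521] [-3.10713392e+00 -4.54984818e-01  2.48262776e-04] 0.9998502562806776 [ 0.2137639   0.52384617 -0.0883126 ]
top 48.503720532337866 257.6014457849391 205.23899539919574 [[-0.0081, -0.9998, 0.0167, -0.0074], [-0.995, 0.0064, -0.0997, 0.6037], [0.0995, -0.0174, -0.9949, 0.7837], [0.0, 0.0, 0.0, 1.0]] ['fovy', 'cx', 'cy', 'view']
scene 45.667446561561476 250.81643400575604 186.94888081237585 [[0.0798, 0.9968, 0.0075, -0.0613], [0.8351, -0.0627, -0.5466, -0.4578], [-0.5443, 0.0499, -0.8374, 1.3588], [0.0, 0.0, 0.0, 1.0]] ['fovy', 'cx', 'cy', 'view']
```

View pics/top0b.png

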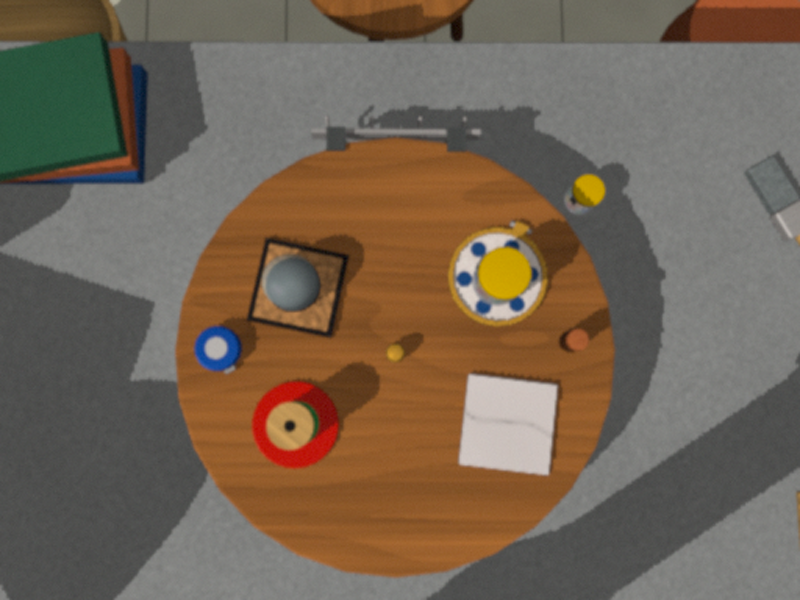

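View pics/scene0b.png

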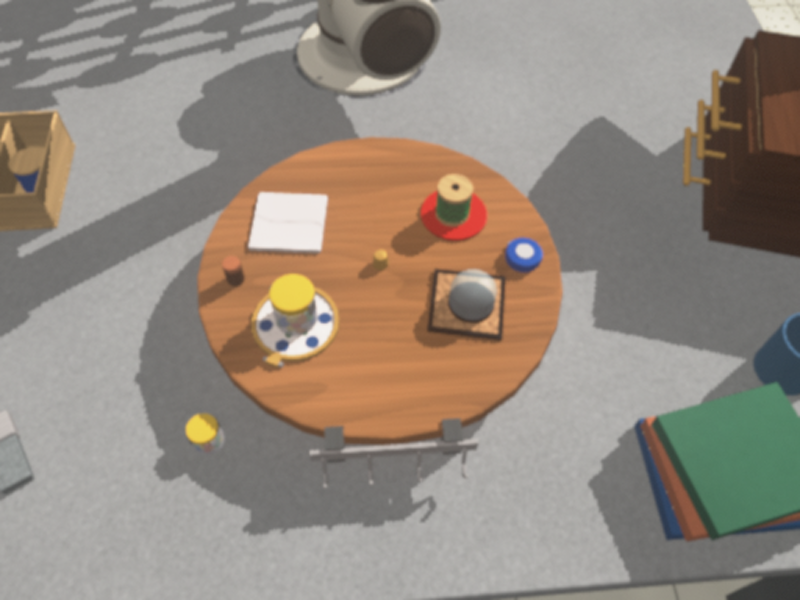

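The top view shows the dome on the cork mat at (292,283), the spool on the coaster at (290,426) and the free tile at (509,424). There are two yellow-lidded jars: one in the hoop at (505,273) and one on the ground beside the stool at (590,190). The jar in the hoop is clearly larger and stands where the text says, so it is the one meant. Enlarged crops will confirm this.

```bash
cat > h.py <<'E'
from station import env
import numpy as np
def ray(n,u,v):
    c=env.calibration(n);V=np.array(c['view']);f=192/np.tan(np.radians(c['fovy']/2))
    d=V[:3,:3].T@np.array([(u-c['cx'])/f,(v-c['cy'])/f,1]);return -V[:3,:3].T@V[:3,3],d
def P(n,u,v,z):
    o,d=ray(n,u,v);return (o+d*(z-o[2])/d[2])[:2]
E
python3 - <<'E'
from h import *
import cv2
q={'hoop':((498.5,277),(295,321.5),.098),'coaster':((296,424),(454,214),.096),'cork':((299,288),(467,304),.096),'tile':((509,424),(289,222),.098),
'jar':((505,273),(292,293),.156),'spool':((290,426),(455,188),.152),'thimble':((395,352),(380,255),.115),'tape':((217,348),(524,253),.108),'ncase':((577,340),(232,265),.13),'smalljar':((590,190),(202,428),.045)}
for k,(a,b,z) in q.items(): print(k,*[np.round(P(n,p[0]*.64,p[1]*.64,z),4) for n,p in(('top',a),('scene',b))])
t=cv2.imread('pics/top0.png')
C=[cv2.resize(t[y:y+75,x:x+100],(400,300),interpolation=cv2.INTER_CUBIC) for x,y in((140,145),(285,105),(140,233),(275,233))]
cv2.imwrite('pics/c1.png',np.vstack([np.hstack(C[:2]),np.hstack(C[2:])]))
E
```

```text
hoop [ 0.6458 -0.1196] [ 0.6489 -0.1165]
coaster [0.4833 0.1077] [0.4855 0.111 ]
cork [0.6348 0.1055] [0.6379 0.1087]
tile [ 0.4813 -0.1275] [ 0.4844 -0.124 ]
jar [ 0.6403 -0.1169] [ 0.6431 -0.1139]
spool [0.4843 0.1059] [0.4856 0.1078]
thimble [ 0.5609 -0.0019] [ 0.5638 -0.0006]
tape [0.5671 0.193 ] [0.5699 0.195 ]
ncase [ 0.5716 -0.1972] [ 0.5765 -0.1943]
smalljar [ 0.7622 -0.2435] [ 0.7638 -0.2389]
```

View pics/c1.png

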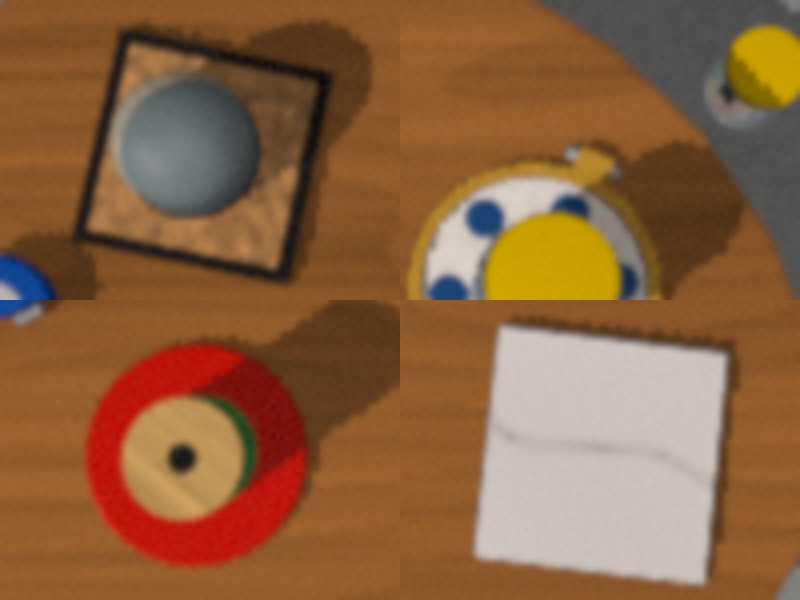

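The crops show the large jar standing in the hoop. The second jar is visibly smaller and lies on the ground beyond the stool edge, so the large jar is confirmed. The two views agree to about 3 mm. Plan: park the jar on the tile, move the dome to the hoop, the spool to the cork mat, then the jar to the coaster.

```bash
cat >> h.py <<'E'
from scipy.spatial.transform import Rotation as Ro
def go(*pts):
    s=env.read_state();R=Ro.from_rotvec(s['eef_rot']).as_matrix()
    print('t',s['t'],'tcp',np.round(s['tcp_pos'],4),'w',round(s['gripper_width'],3),'F',np.round(s['force'],1))
    for p in pts: print(p,'->',np.round(R.T@(np.array(p)-s['tcp_pos']),4))
E
python3 - <<'E'
from h import *
print('dome',P('top',186.5,181.3,.114),P('scene',472*.64,295*.64,.118))
go((.6417,-.1154,.235),(.6417,-.1154,.106))
E
```

```text
dome [0.63735755 0.11140805] [0.63840233 0.11299544]
t 0.1 tcp [ 0.1576 -0.5267  0.2307] w 0.995 F [-0.4  0.1  0.5]
(0.6417, -0.1154, 0.235) -> [ 0.5817 -0.2553 -0.004 ]
(0.6417, -0.1154, 0.106) -> [ 0.5817 -0.2551  0.125 ]
```

jog_arm(
  commands=[
    {"slide":[0.05,-0.022,-0.004],"delta_rot":[0,0,0],"hand":1},
    {"slide":[0.11,-0.048,-0.004],"delta_rot":[0,0,0],"hand":1},
    {"slide":[0.165,-0.072,-0.004],"delta_rot":[0,0,0],"hand":1},
    {"slide":[0.22,-0.097,-0.004],"delta_rot":[0,0,0],"hand":1},
    {"slide":[0.275,-0.121,-0.004],"delta_rot":[0,0,0],"hand":1},
    {"slide":[0.33,-0.145,-0.004],"delta_rot":[0,0,0],"hand":1},
    {"slide":[0.385,-0.169,-0.004],"delta_rot":[0,0,0],"hand":1},
    {"slide":[0.44,-0.193,-0.004],"delta_rot":[0,0,0],"hand":1},
    {"slide":[0.495,-0.217,-0.004],"delta_rot":[0,0,0],"hand":1},
    {"slide":[0.54,-0.237,-0.004],"delta_rot":[0,0,0],"hand":1},
  ],
  grip_force=30,
)

```text
t: 1.35
tcp_pos: [0.6084, -0.143, 0.2343]
eef_rot: [-3.107, -0.456, 0.001]
force: [-0.3, -1.3, -0.6]
gripper_width: 0.999
```

```bash
python3 -c "
from h import *
go((.6417,-.1154,.235),(.6417,-.1154,.106))"
```

```text
t 1.35 tcp [ 0.6084 -0.143   0.2343] w 0.999 F [-0.3 -1.3 -0.6]
(0.6417, -0.1154, 0.235) -> [ 0.0398 -0.0168 -0.0007]
(0.6417, -0.1154, 0.106) -> [ 0.0399 -0.0166  0.1283]
```

Fast and accurate. I'll hover above the jar and descend partway.

jog_arm(
  commands=[
    {"slide":[0.04,-0.017,0],"delta_rot":[0,0,0],"hand":1},
    {"slide":[0.04,-0.017,0],"delta_rot":[0,0,0],"hand":1},
    {"slide":[0.04,-0.017,0.02],"delta_rot":[0,0,0],"hand":1},
    {"slide":[0.04,-0.017,0.04],"delta_rot":[0,0,0],"hand":1},
    {"slide":[0.04,-0.017,0.058],"delta_rot":[0,0,0],"hand":1},
    {"slide":[0.04,-0.017,0.058],"delta_rot":[0,0,0],"hand":1},
  ],
)

```text
t: 2.1
tcp_pos: [0.6405, -0.1155, 0.1748]
eef_rot: [-3.106, -0.455, 0.006]
force: [-0.5, 0.4, 0.2]
gripper_width: 1.002
```

Run:
```python
from h import *
import cv2
a=env.camera('top');b=env.camera('scene')
A=cv2.resize(a[110:260,270:370],(400,600),interpolation=cv2.INTER_CUBIC)
B=cv2.resize(b[120:270,130:230],(400,600),interpolation=cv2.INTER_CUBIC)
cv2.imwrite('pics/c2.png',np.hstack([A,B]))
go((.6417,-.1154,.106))
```

```text
t 2.2 tcp [ 0.6415 -0.1155  0.177 ] w 0.999 F [-0.3 -0.9  0.5]
(0.6417, -0.1154, 0.106) -> [0.0003 0.0001 0.071 ]
```

View pics/c2.png

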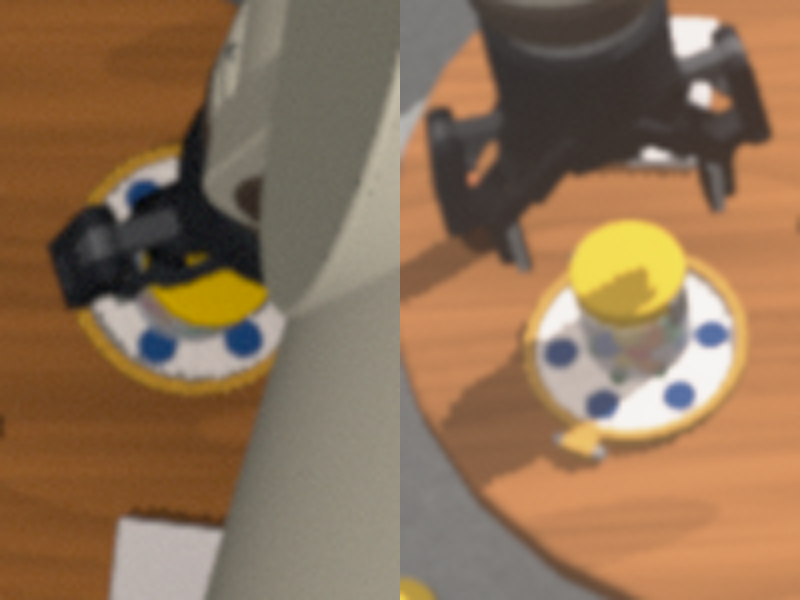

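```bash
python3 -c "
from h import *
print(P('scene',184.6,178.7,.19),P('scene',130+228/4,120+268/4,.156))"
```

```text
[ 0.64572914 -0.11441703] [ 0.64189682 -0.11370068]
```

The scene view shows the fingertips at crop (520,265) and (717,205), straddling the lid at (628,268). Their midpoint is within about 4 mm of the jar axis. Descend and grip.

jog_arm(
  commands=[
    {"slide":[0,0,0.025],"delta_rot":[0,0,0],"hand":1},
    {"slide":[0,0,0.045],"delta_rot":[0,0,0],"hand":1},
    {"slide":[0,0,0.06],"delta_rot":[0,0,0],"hand":1},
    {"slide":[0,0,0.071],"delta_rot":[0,0,0],"hand":1},
    {"slide":[0,0,0.071],"delta_rot":[0,0,0],"hand":1},
    {"slide":[0,0,0.071],"delta_rot":[0,0,0],"hand":0.5},
    {"slide":[0,0,0.071],"delta_rot":[0,0,0],"hand":0.3},
    {"slide":[0,0,0.071],"delta_rot":[0,0,0],"hand":0.1},
    {"slide":[0,0,0.071],"delta_rot":[0,0,0],"hand":-0.2},
    {"slide":[0,0,0.071],"delta_rot":[0,0,0],"hand":-0.2},
  ],
  grip_force=30,
)

```text
t: 3.45
tcp_pos: [0.6418, -0.1155, 0.107]
eef_rot: [-3.107, -0.456, -0.001]
force: [-1.5, 1.3, 5.8]
gripper_width: 0.648
```

jog_arm(
  commands=[
    {"slide":[0,0,0],"delta_rot":[0,0,0],"hand":-0.2},
    {"slide":[0,0,0],"delta_rot":[0,0,0],"hand":-0.2},
  ],
)

```text
t: 3.7
tcp_pos: [0.6418, -0.1155, 0.107]
eef_rot: [-3.107, -0.456, -0.001]
force: [-0.7, 0.3, 2.4]
gripper_width: 0.648
```

```bash
python3 -c "
from h import *
go((.6417,-.1154,.2),(.4829,-.1258,.2),(.4829,-.1258,.112))"
```

```text
t 3.7 tcp [ 0.6418 -0.1155  0.107 ] w 0.648 F [-0.7  0.3  2.4]
(0.6417, -0.1154, 0.2) -> [-0.     -0.0002 -0.093 ]
(0.4829, -0.1258, 0.2) -> [-0.1551 -0.0358 -0.0932]
(0.4829, -0.1258, 0.112) -> [-0.1552 -0.0357 -0.0052]
```

The jar is held: an opening of 0.648 is about 55 mm. Lift, cross to the tile, lower.

jog_arm(
  commands=[
    {"slide":[0,0,-0.02],"delta_rot":[0,0,0],"hand":-0.2},
    {"slide":[0,0,-0.055],"delta_rot":[0,0,0],"hand":-0.2},
    {"slide":[0,0,-0.085],"delta_rot":[0,0,0],"hand":-0.2},
    {"slide":[-0.02,-0.005,-0.093],"delta_rot":[0,0,0],"hand":-0.2},
    {"slide":[-0.06,-0.014,-0.093],"delta_rot":[0,0,0],"hand":-0.2},
    {"slide":[-0.1,-0.023,-0.093],"delta_rot":[0,0,0],"hand":-0.2},
    {"slide":[-0.135,-0.031,-0.093],"delta_rot":[0,0,0],"hand":-0.2},
    {"slide":[-0.155,-0.036,-0.093],"delta_rot":[0,0,0],"hand":-0.2},
    {"slide":[-0.155,-0.036,-0.08],"delta_rot":[0,0,0],"hand":-0.2},
    {"slide":[-0.155,-0.036,-0.055],"delta_rot":[0,0,0],"hand":-0.2},
  ],
)

```text
t: 4.95
tcp_pos: [0.4838, -0.1257, 0.1614]
eef_rot: [-3.108, -0.456, -0.004]
force: [0.3, -0.3, -1.9]
gripper_width: 0.648
```

Run:
```python
from h import *
import cv2
b=env.camera('scene')
cv2.imwrite('pics/c3.png',cv2.resize(b[80:230,120:320],(800,600),interpolation=cv2.INTER_CUBIC))
go((.4829,-.1258,.111))
```

```text
t 5.0 tcp [ 0.4825 -0.1252  0.1572] w 0.648 F [ 1.6 -0.3 -4.4]
(0.4829, -0.1258, 0.111) -> [0.0003 0.0008 0.0462]
```

View pics/c3.png

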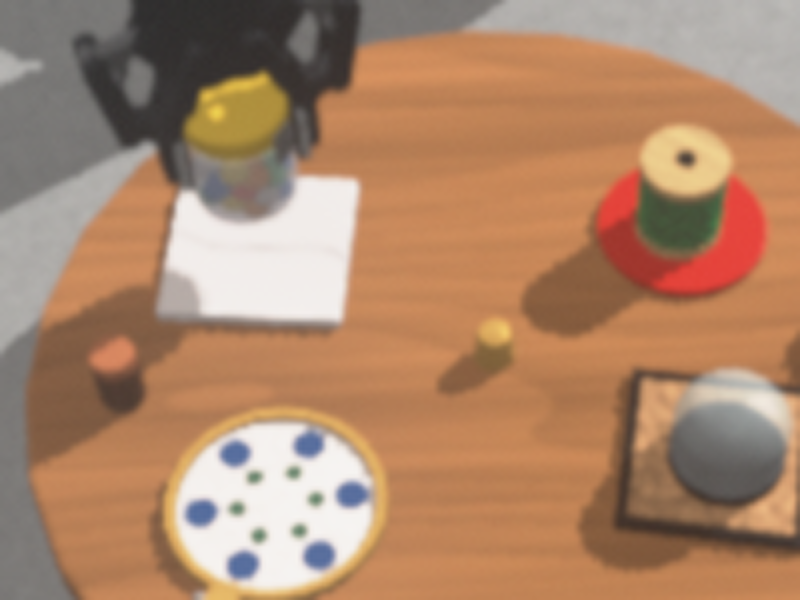

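The jar hangs upright at (240,150) over the tile and nothing else has moved. Set it down and release.

jog_arm(
  commands=[
    {"slide":[0,0,0.015],"delta_rot":[0,0,0],"hand":-0.2},
    {"slide":[0,0,0.028],"delta_rot":[0,0,0],"hand":-0.2},
    {"slide":[0,0,0.036],"delta_rot":[0,0,0],"hand":-0.2},
    {"slide":[0,0,0.041],"delta_rot":[0,0,0],"hand":-0.2},
    {"slide":[0,0,0.044],"delta_rot":[0,0,0],"hand":-0.2},
    {"slide":[0,0,0.046],"delta_rot":[0,0,0],"hand":-0.2},
    {"slide":[0,0,0.046],"delta_rot":[0,0,0],"hand":-0.2},
  ],
)

```text
t: 5.88
tcp_pos: [0.4824, -0.1252, 0.1113]
eef_rot: [-3.106, -0.455, 0.004]
force: [0.2, -0.1, -0.7]
gripper_width: 0.646
```

jog_arm(
  commands=[
    {"slide":[0,0,0.001],"delta_rot":[0,0,0],"hand":-0.2},
    {"slide":[0,0,0.001],"delta_rot":[0,0,0],"hand":0.35},
    {"slide":[0,0,0.001],"delta_rot":[0,0,0],"hand":0.6},
    {"slide":[0,0,0.001],"delta_rot":[0,0,0],"hand":1},
    {"slide":[0,0,0.001],"delta_rot":[0,0,0],"hand":1},
    {"slide":[0,0,0.001],"delta_rot":[0,0,0],"hand":1},
    {"slide":[0,0,-0.02],"delta_rot":[0,0,0],"hand":1},
    {"slide":[0,0,-0.06],"delta_rot":[0,0,0],"hand":1},
    {"slide":[0,0,-0.11],"delta_rot":[0,0,0],"hand":1},
    {"slide":[0,0,-0.115],"delta_rot":[0,0,0],"hand":1},
  ],
)

```text
t: 7.12
tcp_pos: [0.4839, -0.1257, 0.23]
eef_rot: [-3.108, -0.456, -0.004]
force: [0.9, 0.4, -0.6]
gripper_width: 1.001
```

```bash
python3 -c "
from h import *
go((.638,.1122,.225),(.638,.1122,.170),(.638,.1122,.097))"
```

```text
t 7.125 tcp [ 0.4839 -0.1257  0.23  ] w 1.001 F [ 0.9  0.4 -0.6]
(0.638, 0.1122, 0.225) -> [ 0.2159 -0.1836  0.0055]
(0.638, 0.1122, 0.17) -> [ 0.2157 -0.1837  0.0605]
(0.638, 0.1122, 0.097) -> [ 0.2156 -0.1837  0.1335]
```

jog_arm(
  commands=[
    {"slide":[0.036,-0.031,0],"delta_rot":[0,0,0],"hand":1},
    {"slide":[0.08,-0.068,0],"delta_rot":[0,0,0],"hand":1},
    {"slide":[0.12,-0.102,0],"delta_rot":[0,0,0],"hand":1},
    {"slide":[0.16,-0.136,0],"delta_rot":[0,0,0],"hand":1},
    {"slide":[0.195,-0.166,0],"delta_rot":[0,0,0],"hand":1},
    {"slide":[0.216,-0.184,0],"delta_rot":[0,0,0],"hand":1},
    {"slide":[0.216,-0.184,0.02],"delta_rot":[0,0,0],"hand":1},
    {"slide":[0.216,-0.184,0.045],"delta_rot":[0,0,0],"hand":1},
    {"slide":[0.216,-0.184,0.062],"delta_rot":[0,0,0],"hand":1},
    {"slide":[0.216,-0.184,0.062],"delta_rot":[0,0,0],"hand":1},
  ],
)

```text
t: 8.38
tcp_pos: [0.6373, 0.1125, 0.1662]
eef_rot: [-3.108, -0.456, 0.002]
force: [-0.3, -0.0, 0.2]
gripper_width: 1.001
```

Run:
```python
from h import *
import cv2
b=env.camera('scene')
cv2.imwrite('pics/c4.png',cv2.resize(b[90:240,150:350],(800,600),interpolation=cv2.INTER_CUBIC))
go((.638,.1122,.097))
```

```text
t 8.425 tcp [0.6377 0.1125 0.1677] w 0.996 F [ 0.4 -0.6  0.7]
(0.638, 0.1122, 0.097) -> [0.0001 0.0004 0.0707]
```

View pics/c4.png

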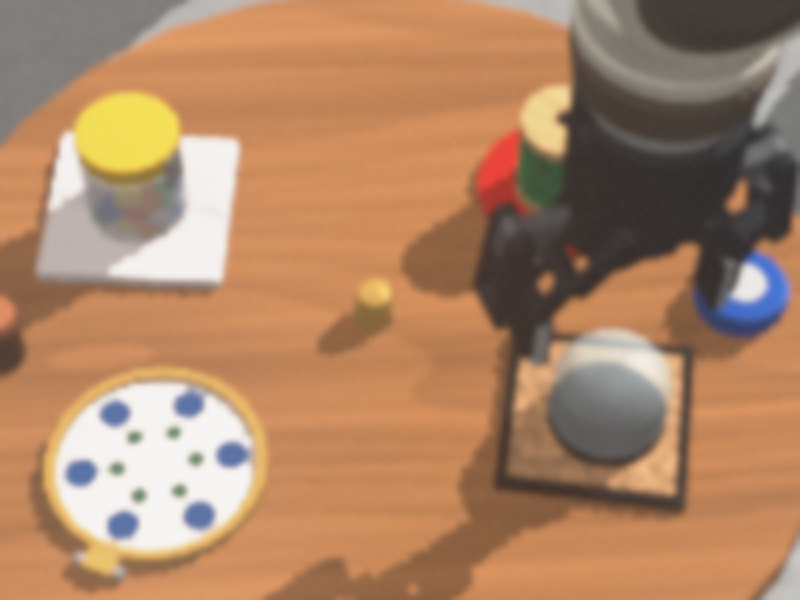

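```bash
python3 -c "
from h import *
print(P('scene',307.3,173,.18),P('scene',150+609/4,90+396/4,.118),'jar',P('scene',150+128/4,90+133/4,.16))"
```

```text
[0.64309939 0.11594497] [0.63890373 0.11326935] jar [ 0.48388826 -0.12312817]
```

Fingertips at (540,360) and (718,305) straddle the dome at (609,396), and the jar stands upright on the tile at (128,133). Descend and grip the dome.

jog_arm(
  commands=[
    {"slide":[0,0,0.025],"delta_rot":[0,0,0],"hand":1},
    {"slide":[0,0,0.045],"delta_rot":[0,0,0],"hand":1},
    {"slide":[0,0,0.06],"delta_rot":[0,0,0],"hand":1},
    {"slide":[0,0,0.068],"delta_rot":[0,0,0],"hand":1},
    {"slide":[0,0,0.0705],"delta_rot":[0,0,0],"hand":1},
    {"slide":[0,0,0.0705],"delta_rot":[0,0,0],"hand":0.6},
    {"slide":[0,0,0.0705],"delta_rot":[0,0,0],"hand":0.4},
    {"slide":[0,0,0.0705],"delta_rot":[0,0,0],"hand":0.2},
    {"slide":[0,0,0.0705],"delta_rot":[0,0,0],"hand":-0.1},
    {"slide":[0,0,0.0705],"delta_rot":[0,0,0],"hand":-0.1},
  ],
  grip_force=40,
)

```text
t: 9.68
tcp_pos: [0.6382, 0.1128, 0.0984]
eef_rot: [-3.108, -0.456, -0.004]
force: [-0.5, 0.3, 5.1]
gripper_width: 0.685
```

jog_arm(
  commands=[
    {"slide":[0,0,0],"delta_rot":[0,0,0],"hand":-0.1},
    {"slide":[0,0,0],"delta_rot":[0,0,0],"hand":-0.1},
  ],
)

```text
t: 9.93
tcp_pos: [0.6382, 0.1127, 0.0984]
eef_rot: [-3.108, -0.456, -0.004]
force: [-0.2, 0.4, 0.9]
gripper_width: 0.687
```

```bash
python3 -c "
from h import *
go((.6365,.112,.19),(.6465,-.118,.19),(.6465,-.118,.095))"
```

```text
t 9.925 tcp [0.6382 0.1127 0.0984] w 0.687 F [-0.2  0.4  0.9]
(0.6365, 0.112, 0.19) -> [-0.0016  0.0002 -0.0916]
(0.6465, -0.118, 0.19) -> [-0.0581  0.2234 -0.0918]
(0.6465, -0.118, 0.095) -> [-0.0584  0.2234  0.0032]
```

jog_arm(
  commands=[
    {"slide":[0,0,-0.002],"delta_rot":[0,0,0],"hand":-0.1},
    {"slide":[0,0,-0.005],"delta_rot":[0,0,0],"hand":-0.1},
    {"slide":[0,0,-0.008],"delta_rot":[0,0,0],"hand":-0.1},
    {"slide":[0,0,-0.008],"delta_rot":[0,0,0],"hand":-0.1},
  ],
)

```text
t: 10.42
tcp_pos: [0.6384, 0.1127, 0.1068]
eef_rot: [-3.108, -0.456, -0.005]
force: [0.9, -0.5, -2.7]
gripper_width: 0.685
```

Run:
```python
from h import *
import cv2
b=env.camera('scene')
cv2.imwrite('pics/c5.png',cv2.resize(b[140:230,250:370],(800,600),interpolation=cv2.INTER_CUBIC))
go((.6465,-.118,.19))
```

```text
t 10.475 tcp [0.6383 0.1128 0.1066] w 0.685 F [-0.3  0.4 -1. ]
(0.6465, -0.118, 0.19) -> [-0.0582  0.2234 -0.0836]
```

View pics/c5.png

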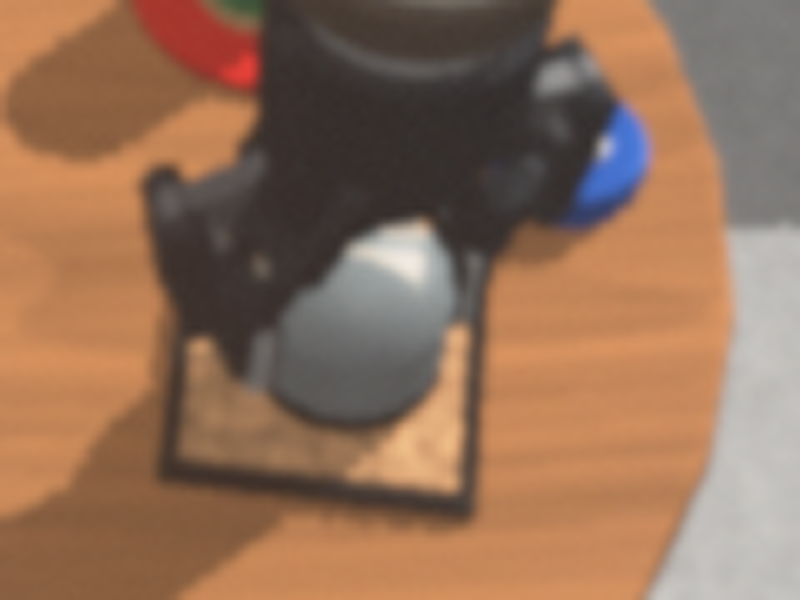

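The dome is upright between the pads, with its foot at (350,415) just above the mat and a stable opening. Carry it to the hoop.

jog_arm(
  commands=[
    {"slide":[0,0,-0.015],"delta_rot":[0,0,0],"hand":-0.1},
    {"slide":[0,0,-0.045],"delta_rot":[0,0,0],"hand":-0.1},
    {"slide":[0,0,-0.07],"delta_rot":[0,0,0],"hand":-0.1},
    {"slide":[-0.003,0.012,-0.082],"delta_rot":[0,0,0],"hand":-0.1},
    {"slide":[-0.01,0.038,-0.084],"delta_rot":[0,0,0],"hand":-0.1},
    {"slide":[-0.02,0.075,-0.084],"delta_rot":[0,0,0],"hand":-0.1},
    {"slide":[-0.03,0.115,-0.084],"delta_rot":[0,0,0],"hand":-0.1},
    {"slide":[-0.04,0.155,-0.084],"delta_rot":[0,0,0],"hand":-0.1},
    {"slide":[-0.05,0.19,-0.084],"delta_rot":[0,0,0],"hand":-0.1},
    {"slide":[-0.056,0.215,-0.084],"delta_rot":[0,0,0],"hand":-0.1},
  ],
)

```text
t: 11.72
tcp_pos: [0.6456, -0.1119, 0.1902]
eef_rot: [-3.108, -0.454, -0.003]
force: [0.6, 0.1, -2.4]
gripper_width: 0.688
```

Run:
```python
from h import *
go((.6465,-.118,.19),(.6465,-.118,.0964))
```

```text
t 11.725 tcp [ 0.6456 -0.1119  0.1902] w 0.688 F [ 0.6  0.1 -2.4]
(0.6465, -0.118, 0.19) -> [-0.0009  0.0061  0.0002]
(0.6465, -0.118, 0.0964) -> [-0.0011  0.0061  0.0938]
```

jog_arm(
  commands=[
    {"slide":[-0.001,0.006,0],"delta_rot":[0,0,0],"hand":-0.1},
    {"slide":[-0.001,0.006,0.015],"delta_rot":[0,0,0],"hand":-0.1},
    {"slide":[-0.001,0.006,0.04],"delta_rot":[0,0,0],"hand":-0.1},
    {"slide":[-0.001,0.006,0.06],"delta_rot":[0,0,0],"hand":-0.1},
    {"slide":[-0.001,0.006,0.073],"delta_rot":[0,0,0],"hand":-0.1},
    {"slide":[-0.001,0.006,0.081],"delta_rot":[0,0,0],"hand":-0.1},
    {"slide":[-0.001,0.006,0.087],"delta_rot":[0,0,0],"hand":-0.1},
    {"slide":[-0.001,0.006,0.091],"delta_rot":[0,0,0],"hand":-0.1},
    {"slide":[-0.001,0.006,0.093],"delta_rot":[0,0,0],"hand":-0.1},
    {"slide":[-0.001,0.006,0.0935],"delta_rot":[0,0,0],"hand":-0.1},
  ],
)

```text
t: 12.98
tcp_pos: [0.6467, -0.1179, 0.0969]
eef_rot: [-3.108, -0.454, -0.004]
force: [0.4, -0.3, -2.0]
gripper_width: 0.686
```

Run:
```python
from h import *
import cv2
b=env.camera('scene')
cv2.imwrite('pics/c6.png',cv2.resize(b[150:240,130:250],(800,600),interpolation=cv2.INTER_CUBIC))
go((.6465,-.118,.0964))
```

```text
t 13.025 tcp [ 0.6467 -0.1179  0.0969] w 0.689 F [ 0.3  0.6 -2.2]
(0.6465, -0.118, 0.0964) -> [-0.0002  0.      0.0005]
```

View pics/c6.png

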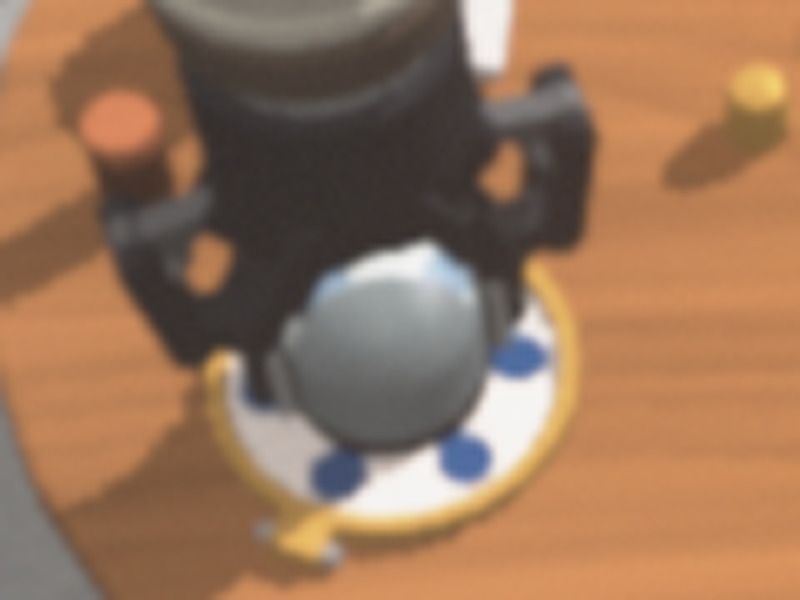

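The dome is upright over the card, centred between the rims, and its weight (about 2 N) still hangs on the wrist. Ease down to contact.

jog_arm(
  commands=[
    {"slide":[0,0,0.0007],"delta_rot":[0,0,0],"hand":-0.1},
    {"slide":[0,0,0.0014],"delta_rot":[0,0,0],"hand":-0.1},
    {"slide":[0,0,0.0014],"delta_rot":[0,0,0],"hand":-0.1},
  ],
)

```text
t: 13.4
tcp_pos: [0.6469, -0.118, 0.0964]
eef_rot: [3.109, 0.453, 0.006]
force: [-2.4, -0.2, 4.7]
gripper_width: 0.687
```

Contact (the force turned to +4.7 N). Release with a small opening, then rise.

jog_arm(
  commands=[
    {"slide":[0,0,0],"delta_rot":[0,0,0],"hand":0.42},
    {"slide":[0,0,0],"delta_rot":[0,0,0],"hand":0.5},
    {"slide":[0,0,0],"delta_rot":[0,0,0],"hand":0.65},
    {"slide":[0,0,0],"delta_rot":[0,0,0],"hand":0.65},
    {"slide":[0,0,-0.01],"delta_rot":[0,0,0],"hand":0.7},
    {"slide":[0,0,-0.035],"delta_rot":[0,0,0],"hand":0.8},
    {"slide":[0,0,-0.075],"delta_rot":[0,0,0],"hand":1},
    {"slide":[0,0,-0.115],"delta_rot":[0,0,0],"hand":1},
    {"slide":[0,0,-0.13],"delta_rot":[0,0,0],"hand":1},
  ],
)

```text
t: 14.52
tcp_pos: [0.647, -0.1181, 0.2303]
eef_rot: [3.107, 0.453, 0.012]
force: [0.2, -1.0, -1.0]
gripper_width: 1.0
```

```bash
python3 -c "
from h import *
go((.485,.107,.23),(.485,.107,.170),(.485,.107,.103))"
```

```text
t 14.525 tcp [ 0.647  -0.1181  0.2303] w 1.0 F [ 0.2 -1.  -1. ]
(0.485, 0.107, 0.23) -> [-0.0909 -0.262  -0.001 ]
(0.485, 0.107, 0.17) -> [-0.0914 -0.2622  0.059 ]
(0.485, 0.107, 0.103) -> [-0.0919 -0.2624  0.126 ]
```

jog_arm(
  commands=[
    {"slide":[-0.015,-0.043,0],"delta_rot":[0,0,0],"hand":1},
    {"slide":[-0.033,-0.095,0],"delta_rot":[0,0,0],"hand":1},
    {"slide":[-0.05,-0.145,0],"delta_rot":[0,0,0],"hand":1},
    {"slide":[-0.067,-0.193,0],"delta_rot":[0,0,0],"hand":1},
    {"slide":[-0.082,-0.236,0],"delta_rot":[0,0,0],"hand":1},
    {"slide":[-0.0915,-0.262,0],"delta_rot":[0,0,0],"hand":1},
    {"slide":[-0.0915,-0.262,0.015],"delta_rot":[0,0,0],"hand":1},
    {"slide":[-0.0915,-0.262,0.04],"delta_rot":[0,0,0],"hand":1},
    {"slide":[-0.0915,-0.262,0.059],"delta_rot":[0,0,0],"hand":1},
    {"slide":[-0.0915,-0.262,0.059],"delta_rot":[0,0,0],"hand":1},
  ],
)

```text
t: 15.78
tcp_pos: [0.4846, 0.106, 0.1685]
eef_rot: [3.107, 0.452, 0.008]
force: [-0.4, 0.1, 0.5]
gripper_width: 1.002
```

Run:
```python
from h import *
import cv2
b=env.camera('scene')
cv2.imwrite('pics/c7.png',cv2.resize(b[90:240,130:350],(800,545),interpolation=cv2.INTER_CUBIC))
go((.485,.107,.103))
```

```text
t 15.825 tcp [0.485  0.1062 0.1697] w 1.001 F [ 0.5  0.5 -0.1]
(0.485, 0.107, 0.103) -> [-0.0001 -0.001   0.0667]
```

View pics/c7.png

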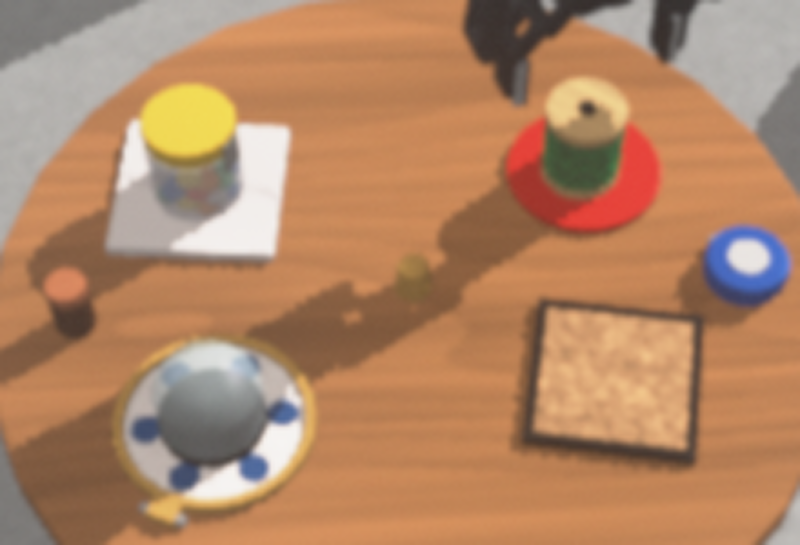

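The dome sits in the hoop at (212,410) with dots visible all round. The fingers at (520,95) and (665,55) straddle the spool top at (587,110). Descend and grip.

jog_arm(
  commands=[
    {"slide":[0,-0.001,0.025],"delta_rot":[0,0,0],"hand":1},
    {"slide":[0,-0.001,0.045],"delta_rot":[0,0,0],"hand":1},
    {"slide":[0,-0.001,0.06],"delta_rot":[0,0,0],"hand":1},
    {"slide":[0,-0.001,0.067],"delta_rot":[0,0,0],"hand":1},
    {"slide":[0,-0.001,0.067],"delta_rot":[0,0,0],"hand":0.5},
    {"slide":[0,-0.001,0.067],"delta_rot":[0,0,0],"hand":0.3},
    {"slide":[0,-0.001,0.067],"delta_rot":[0,0,0],"hand":0.15},
    {"slide":[0,-0.001,0.067],"delta_rot":[0,0,0],"hand":0},
    {"slide":[0,-0.001,0.067],"delta_rot":[0,0,0],"hand":-0.3},
    {"slide":[0,-0.001,0.067],"delta_rot":[0,0,0],"hand":-0.3},
  ],
  grip_force=25,
)

```text
t: 17.08
tcp_pos: [0.4855, 0.1072, 0.1035]
eef_rot: [3.107, 0.452, 0.013]
force: [0.1, -0.1, 5.0]
gripper_width: 0.559
```

jog_arm(
  commands=[
    {"slide":[0,0,0],"delta_rot":[0,0,0],"hand":-0.3},
    {"slide":[0,0,0],"delta_rot":[0,0,0],"hand":-0.3},
  ],
)

```text
t: 17.32
tcp_pos: [0.4855, 0.1072, 0.1035]
eef_rot: [3.107, 0.452, 0.013]
force: [-0.1, -0.4, 1.7]
gripper_width: 0.559
```

```bash
python3 -c "
from h import *
go((.6355,.107,.2),(.6355,.107,.103))"
```

```text
t 17.325 tcp [0.4855 0.1072 0.1035] w 0.559 F [-0.1 -0.4  1.7]
(0.6355, 0.107, 0.2) -> [ 0.1444  0.0432 -0.0952]
(0.6355, 0.107, 0.103) -> [0.1437 0.043  0.0018]
```

jog_arm(
  commands=[
    {"slide":[0,0,-0.02],"delta_rot":[0,0,0],"hand":-0.3},
    {"slide":[0,0,-0.055],"delta_rot":[0,0,0],"hand":-0.3},
    {"slide":[0,0,-0.085],"delta_rot":[0,0,0],"hand":-0.3},
    {"slide":[0.02,0.006,-0.09],"delta_rot":[0,0,0],"hand":-0.3},
    {"slide":[0.06,0.018,-0.09],"delta_rot":[0,0,0],"hand":-0.3},
    {"slide":[0.1,0.03,-0.09],"delta_rot":[0,0,0],"hand":-0.3},
    {"slide":[0.13,0.039,-0.09],"delta_rot":[0,0,0],"hand":-0.3},
    {"slide":[0.144,0.043,-0.085],"delta_rot":[0,0,0],"hand":-0.3},
    {"slide":[0.144,0.043,-0.065],"delta_rot":[0,0,0],"hand":-0.3},
    {"slide":[0.144,0.043,-0.045],"delta_rot":[0,0,0],"hand":-0.3},
  ],
)

```text
t: 18.58
tcp_pos: [0.635, 0.107, 0.1487]
eef_rot: [3.107, 0.452, 0.011]
force: [-0.5, -0.3, -0.5]
gripper_width: 0.556
```

```bash
python3 -c "
from h import *
go((.6355,.107,.1035))"
```

```text
t 18.575 tcp [0.635  0.107  0.1487] w 0.556 F [-0.5 -0.3 -0.5]
(0.6355, 0.107, 0.1035) -> [0.0001 0.     0.0452]
```

jog_arm(
  commands=[
    {"slide":[0,0,0.015],"delta_rot":[0,0,0],"hand":-0.3},
    {"slide":[0,0,0.028],"delta_rot":[0,0,0],"hand":-0.3},
    {"slide":[0,0,0.036],"delta_rot":[0,0,0],"hand":-0.3},
    {"slide":[0,0,0.041],"delta_rot":[0,0,0],"hand":-0.3},
    {"slide":[0,0,0.044],"delta_rot":[0,0,0],"hand":-0.3},
    {"slide":[0,0,0.0455],"delta_rot":[0,0,0],"hand":-0.3},
    {"slide":[0,0,0.0455],"delta_rot":[0,0,0],"hand":-0.3},
  ],
)

```text
t: 19.45
tcp_pos: [0.6356, 0.107, 0.1036]
eef_rot: [3.107, 0.452, 0.012]
force: [-0.3, 0.4, 0.8]
gripper_width: 0.554
```

jog_arm(
  commands=[
    {"slide":[0,0,0.0007],"delta_rot":[0,0,0],"hand":-0.3},
    {"slide":[0,0,0.0007],"delta_rot":[0,0,0],"hand":0.2},
    {"slide":[0,0,0.0007],"delta_rot":[0,0,0],"hand":0.4},
    {"slide":[0,0,0.0007],"delta_rot":[0,0,0],"hand":0.8},
    {"slide":[0,0,0.0007],"delta_rot":[0,0,0],"hand":0.8},
    {"slide":[0,0,-0.02],"delta_rot":[0,0,0],"hand":0.8},
    {"slide":[0,0,-0.06],"delta_rot":[0,0,0],"hand":1},
    {"slide":[0,0,-0.105],"delta_rot":[0,0,0],"hand":1},
    {"slide":[0,0,-0.125],"delta_rot":[0,0,0],"hand":1},
  ],
)

```text
t: 20.58
tcp_pos: [0.6351, 0.1072, 0.2317]
eef_rot: [3.107, 0.452, 0.018]
force: [0.9, -0.3, -0.4]
gripper_width: 0.999
```

```bash
python3 -c "
from h import *
go((.4825,-.125,.23),(.4825,-.125,.170))"
```

```text
t 20.575 tcp [0.6351 0.1072 0.2317] w 0.999 F [ 0.9 -0.3 -0.4]
(0.4825, -0.125, 0.23) -> [-2.125e-01  1.790e-01 -2.000e-04]
(0.4825, -0.125, 0.17) -> [-0.2131  0.1789  0.0598]
```

jog_arm(
  commands=[
    {"slide":[-0.035,0.03,0],"delta_rot":[0,0,0],"hand":1},
    {"slide":[-0.075,0.063,0],"delta_rot":[0,0,0],"hand":1},
    {"slide":[-0.115,0.097,0],"delta_rot":[0,0,0],"hand":1},
    {"slide":[-0.155,0.13,0],"delta_rot":[0,0,0],"hand":1},
    {"slide":[-0.19,0.16,0],"delta_rot":[0,0,0],"hand":1},
    {"slide":[-0.213,0.179,0],"delta_rot":[0,0,0],"hand":1},
    {"slide":[-0.213,0.179,0],"delta_rot":[0,0,0],"hand":1},
    {"slide":[-0.213,0.179,0.02],"delta_rot":[0,0,0],"hand":1},
    {"slide":[-0.213,0.179,0.045],"delta_rot":[0,0,0],"hand":1},
    {"slide":[-0.213,0.179,0.06],"delta_rot":[0,0,0],"hand":1},
  ],
)

```text
t: 21.82
tcp_pos: [0.4828, -0.1244, 0.1686]
eef_rot: [3.108, 0.454, 0.017]
force: [0.2, 0.9, 0.2]
gripper_width: 1.0
```

Run:
```python
from h import *
import cv2
b=env.camera('scene')
cv2.imwrite('pics/c8.png',cv2.resize(b[90:240,130:350],(800,545),interpolation=cv2.INTER_CUBIC))
go((.4825,-.125,.1105))
```

```text
t 21.875 tcp [ 0.4823 -0.1243  0.167 ] w 1.001 F [-0.3  0.3 -2.1]
(0.4825, -0.125, 0.1105) -> [-0.0005  0.0006  0.0565]
```

View pics/c8.png

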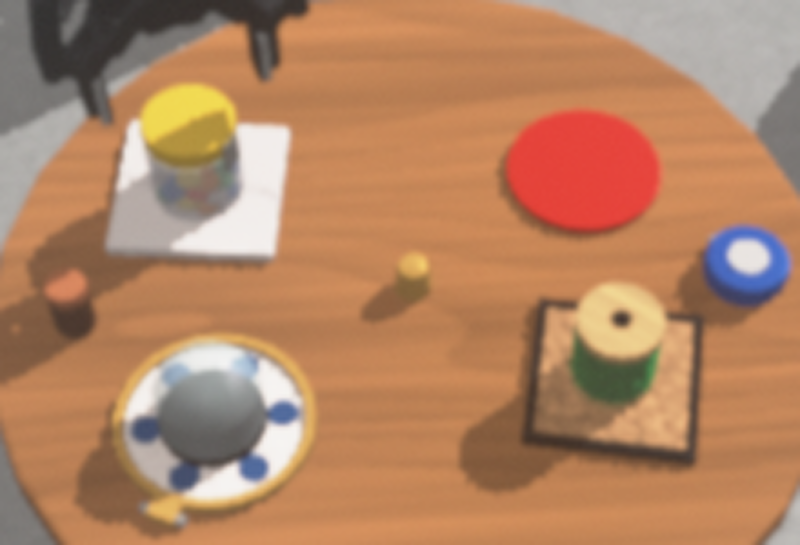

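The coaster is clear at (583,170), the spool stands upright on the cork with its top at (621,320), and the fingers straddle the jar at (188,122). Descend, grip, and measure the coaster.

jog_arm(
  commands=[
    {"slide":[0,0,0.02],"delta_rot":[0,0,0],"hand":1},
    {"slide":[0,0,0.04],"delta_rot":[0,0,0],"hand":1},
    {"slide":[0,0,0.052],"delta_rot":[0,0,0],"hand":1},
    {"slide":[0,0,0.0565],"delta_rot":[0,0,0],"hand":1},
    {"slide":[0,0,0.0565],"delta_rot":[0,0,0],"hand":0.5},
    {"slide":[0,0,0.0565],"delta_rot":[0,0,0],"hand":0.3},
    {"slide":[0,0,0.0565],"delta_rot":[0,0,0],"hand":0.1},
    {"slide":[0,0,0.0565],"delta_rot":[0,0,0],"hand":-0.2},
    {"slide":[0,0,0.0565],"delta_rot":[0,0,0],"hand":-0.2},
    {"slide":[0,0,0.0565],"delta_rot":[0,0,0],"hand":-0.2},
  ],
  grip_force=30,
)

```text
t: 23.12
tcp_pos: [0.4832, -0.1244, 0.1115]
eef_rot: [3.108, 0.453, 0.016]
force: [-0.8, -1.1, 5.5]
gripper_width: 0.649
```

```bash
python3 -c "
from h import *
s=lambda u,v,z:P('scene',130+u/3.636,90+v/3.636,z)
print('coaster',s(583,170,.096),'spool',s(621,320,.152),'cork',s(615,381.5,.096),'dome',s(212,403,.116),'hoop',s(215,422,.098))
go((.484,.108,.2),(.484,.108,.109))"
```

```text
coaster [0.48490869 0.11059569] spool [0.63485228 0.10747373] cork [0.63885003 0.1091028 ] dome [ 0.64839234 -0.11551871] hoop [ 0.64970128 -0.11579577]
t 23.125 tcp [ 0.4832 -0.1244  0.1115] w 0.649 F [-0.8 -1.1  5.5]
(0.484, 0.108, 0.2) -> [ 0.0681 -0.2223 -0.0884]
(0.484, 0.108, 0.109) -> [ 0.0671 -0.2225  0.0026]
```

The spool is about 4 mm and the dome about 1 mm from centre. Carry the jar to the coaster.

jog_arm(
  commands=[
    {"slide":[0,0,-0.02],"delta_rot":[0,0,0],"hand":-0.2},
    {"slide":[0,0,-0.055],"delta_rot":[0,0,0],"hand":-0.2},
    {"slide":[0,0,-0.083],"delta_rot":[0,0,0],"hand":-0.2},
    {"slide":[0.008,-0.026,-0.088],"delta_rot":[0,0,0],"hand":-0.2},
    {"slide":[0.02,-0.065,-0.088],"delta_rot":[0,0,0],"hand":-0.2},
    {"slide":[0.033,-0.108,-0.088],"delta_rot":[0,0,0],"hand":-0.2},
    {"slide":[0.046,-0.15,-0.088],"delta_rot":[0,0,0],"hand":-0.2},
    {"slide":[0.058,-0.19,-0.088],"delta_rot":[0,0,0],"hand":-0.2},
    {"slide":[0.065,-0.215,-0.088],"delta_rot":[0,0,0],"hand":-0.2},
    {"slide":[0.067,-0.2225,-0.088],"delta_rot":[0,0,0],"hand":-0.2},
  ],
)

```text
t: 24.38
tcp_pos: [0.4827, 0.1092, 0.1994]
eef_rot: [3.107, 0.457, 0.015]
force: [0.7, -0.6, -0.9]
gripper_width: 0.649
```

```bash
python3 -c "
from h import *
go((.4843,.109,.11))"
```

```text
t 24.375 tcp [0.4827 0.1092 0.1994] w 0.649 F [ 0.7 -0.6 -0.9]
(0.4843, 0.109, 0.11) -> [0.0007 0.0004 0.0894]
```

jog_arm(
  commands=[
    {"slide":[0.001,0,0.015],"delta_rot":[0,0,0],"hand":-0.2},
    {"slide":[0.001,0,0.04],"delta_rot":[0,0,0],"hand":-0.2},
    {"slide":[0.001,0,0.06],"delta_rot":[0,0,0],"hand":-0.2},
    {"slide":[0.001,0,0.073],"delta_rot":[0,0,0],"hand":-0.2},
    {"slide":[0.001,0,0.081],"delta_rot":[0,0,0],"hand":-0.2},
    {"slide":[0.001,0,0.086],"delta_rot":[0,0,0],"hand":-0.2},
    {"slide":[0.001,0,0.0885],"delta_rot":[0,0,0],"hand":-0.2},
    {"slide":[0.001,0,0.0895],"delta_rot":[0,0,0],"hand":-0.2},
    {"slide":[0.001,0,0.0895],"delta_rot":[0,0,0],"hand":-0.2},
  ],
)

```text
t: 25.5
tcp_pos: [0.4847, 0.1096, 0.1102]
eef_rot: [3.107, 0.457, 0.016]
force: [-0.5, 0.2, -0.3]
gripper_width: 0.648
```

jog_arm(
  commands=[
    {"slide":[0,0,0.0008],"delta_rot":[0,0,0],"hand":-0.2},
    {"slide":[0,0,0.0012],"delta_rot":[0,0,0],"hand":-0.2},
    {"slide":[0,0,0.0012],"delta_rot":[0,0,0],"hand":0.35},
    {"slide":[0,0,0.0012],"delta_rot":[0,0,0],"hand":0.55},
    {"slide":[0,0,0.0012],"delta_rot":[0,0,0],"hand":0.9},
    {"slide":[0,0,0.0012],"delta_rot":[0,0,0],"hand":0.9},
    {"slide":[0,0,-0.02],"delta_rot":[0,0,0],"hand":1},
    {"slide":[0,0,-0.06],"delta_rot":[0,0,0],"hand":1},
    {"slide":[0,0,-0.105],"delta_rot":[0,0,0],"hand":1},
    {"slide":[0,0,-0.125],"delta_rot":[0,0,0],"hand":1},
  ],
)

```text
t: 26.75
tcp_pos: [0.4839, 0.1096, 0.2379]
eef_rot: [3.108, 0.457, 0.021]
force: [-0.2, 0.6, -1.2]
gripper_width: 0.999
```

jog_arm(
  commands=[
    {"slide":[-0.03,0.03,0],"delta_rot":[0,0,0],"hand":1},
    {"slide":[-0.06,0.07,0],"delta_rot":[0,0,0],"hand":1},
    {"slide":[-0.09,0.1,0],"delta_rot":[0,0,0],"hand":1},
    {"slide":[-0.11,0.12,0],"delta_rot":[0,0,0],"hand":1},
    {"slide":[-0.11,0.12,0],"delta_rot":[0,0,0],"hand":1},
    {"slide":[-0.11,0.12,0],"delta_rot":[0,0,0],"hand":1},
  ],
)

```text
t: 27.5
tcp_pos: [0.4133, -0.0368, 0.2368]
eef_rot: [3.108, 0.456, 0.021]
force: [-0.5, 0.1, -0.3]
gripper_width: 1.0
```

Run:
```python
from h import *
import cv2
b=env.camera('scene');a=env.camera('top')
cv2.imwrite('pics/c9.png',np.hstack([cv2.resize(b[70:270,110:370],(416,320)),cv2.resize(a[75:375,110:400],(384,320))])) 
cv2.imwrite('pics/c9s.png',cv2.resize(b[90:240,130:350],(800,545),interpolation=cv2.INTER_CUBIC))
go()
```

```text
t 27.6 tcp [ 0.4134 -0.0364  0.2366] w 1.001 F [-0.5 -0.1  0.2]
```

View pics/c9s.png

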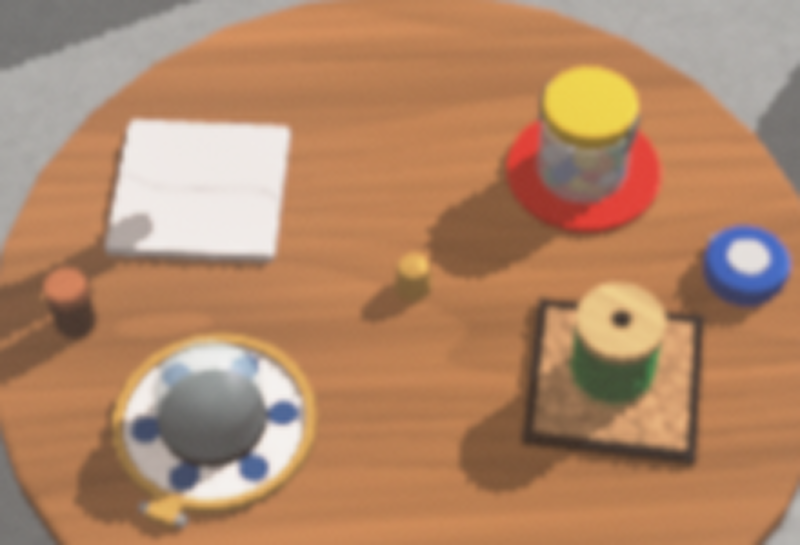

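All three stand upright: the jar on the coaster with its lid at (589,103), the spool on the cork at (621,320) and the dome in the hoop at (212,410). The bystanders are where they were. I'll check the jar's position, then hand in.

```bash
python3 -c "
from h import *
print('jar',P('scene',130+589/3.636,90+103/3.636,.158))
env.job_done()"
```

```text
jar [0.48543728 0.10905297]
the job is handed in; nothing more can be done
```

The dome is in the hoop, the jar on the red coaster and the spool on the cork mat. I parked the larger jar on the marble tile first, moved the dome and the spool, then brought the jar back to the coaster. I handed the job in at about 28 s of the 93 s allowed.

- **Positions:** measured in the scene camera, the jar is about 2 mm from its centre, the dome about 1 mm and the spool about 4 mm. The limit is 15 mm.
- **Last picture:** all three stand upright. The thimble, tape measure and needle case look unmoved, and the gripper is open and clear of everything.
- **Disagreements:** the two cameras differed by about 3 mm throughout, so I aimed between them. The tool had also leaned by just under 1 degree by the end, which I left uncorrected.
- **Unused view:** I took a final top-camera picture but did not view it, so the last check rests on the scene camera alone.

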